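# Fit the adjustable wrench to the filter's union nut and tighten it

### The arm

A 6-joint arm with a two-finger parallel gripper is mounted at the origin on a cart in front of the work surface, level with it; the furniture and walls round the work are solid. World frame = base frame: x ahead of the robot, y to its left, z up, the work surface at z = 0. Lengths are in mm, angles in rad, forces in N, time in s.
With the tool pointing down it reaches from about 275 to 750 mm from the base axis. Payload 10.2 kg.
Tool frame: the origin (TCP) lies at the very end of the fingers, on their centre line; the grasp point (between the pads) lies 19 mm behind it (grip_depth is the z of the grasp point in the tool frame, in mm); z points along the fingers, y is the direction in which the jaws open and shut (so a half turn about z gives the same grasp; the last joint's range is limited). The gripper opens to 88 mm and grips with 3 to 60 N. Pads are 18 mm wide; open, the fingers measure 123 mm over their backs; the gripper's body (75 mm by 187 mm) begins 45 mm behind the grasp point.
Start: joints at [-1.441, 0.313, 1.498, -0, 1.331, -0.223], TCP at [181.389, -492.676, 238.72] pointing down, gripper open.
Joint ranges: [-2.94, 2.94], [-0.97, 2.17], [0.19, 2.56], [-1.23, 4.37], [0.02, 3.11], [-2.88, 2.88]. Speed limits (rad/s): [2.39, 2.39, 3.01, 3.14, 3.14, 3.14].

### API

Orientations are given as a rotation vector (axis times angle).
In Python, from workcell import get_obs, read_camera, camera_params, close_job, recognise, masks_of, place_of, grip_depth gives the robot as it stands.
- The arm moves only by the shell command python3 -m inch 'ROWS'. ROWS is JSON, one flat list of numbers, 7 for each row, row after row: the turn, a rotation vector about the tool's x, y, z in rad, then the shift along the tool's x, y, z in cm, then the finger opening in cm, from 0 to 8.81. A call has 1 to 5 rows; each row shifts and turns the pose as measured when the row begins, along the tool's axes as they then stand; what a row does not reach is not made up. A row lasts 1/10 s, in which the tool goes at most 50 mm and 8.59 degrees, less where a joint would pass 70% of its speed; a pose out of reach is approached as far as the arm can. A call with a gripper value outside its range is refused whole. The fingers move at their own pace and stop on an object; the grip force is fixed at half the most. Time passes only in rows, so rows that do not move let the fingers close. It gives the time, the measured TCP pose, the force and the opening at its end, in the units of the state.
- get_obs(): the state, without advancing time (a new reading comes with each control period).
- read_camera(name): name is "scene" or "top" or "wrist"; returns the picture (400x640x3 uint8, red, green, blue); there is no depth.
- camera_params(name): a dict with "camera_matrix" (3x3 intrinsics, pixels), "k1" (the pictures are not rectified: a ray, as slopes to the right and down, at radius r is drawn at 1 + k1 r^2 times it, then the intrinsics apply), "rvec" (rotation vector, rad) and "tvec" (3), from world to camera coordinates, as OpenCV has them; the wrist camera has in their place "hand_eye" (4x4, takes a point from camera to tool coordinates, whose origin is the TCP and whose axes are the flange's). Camera axes: x right, y down, z forward; pixel columns grow to the right and rows downward; lengths in mm; the calibration is good to about 2 mm. A picture is of the moment at which its call begins: read the wrist's pose just before it. camera_params takes no time and is no camera call.
- close_job(): hands the job in, once; it reports no verdict.
Trained networks look in the newest picture that a camera, given by its name, has taken for a name from the list of things; names that differ only in an ending like _2 or _b are one class to them, and where a whole thing is asked for, a point or a joint stands for the part that bears it (a point fixed in the world has none). Each returns a list of dicts, best first, with "conf" (0 to 1); they miss things now and then, are a little off and sometimes report something else, mostly with a low value. They report only what shows in the picture. A call takes as long as a camera call.
- recognise(label, camera): "box" ([left, top, width, height] in pixels, round what is visible of it).
- masks_of(label, camera): "pixels" (400x640 bool, what is visible of it) and "box" ([left, top, width, height] in pixels, round what is visible of it).
- place_of(label, camera): "point" ([row, column] in pixels: a listed point, or the origin of a listed thing).
The state is a dict: "clock": time; "joint_pos": joint angles; "joint_vel": joint speeds; "joint_torque": joint torques, N m; "ee_pos": TCP position; "eef_rot": TCP orientation; "ft_force": force on the tool from outside, world axes, zero at the start; "ft_torque": the same for the moment, N m; "grip_width": finger opening in mm.
Only numpy, scipy, OpenCV 4.12 (cv2) and the standard library are available. Lean on these libraries where they do the work, as an engineer would, in place of code of your own. Each camera call takes 0.05 s, during which the arm holds its last target. There are 200 camera calls.

### The job

The union nut of the water filter's spout is loose, and the adjustable wrench that hangs on it stands too wide. Roll the wrench's worm by its knurled knob until the jaws just fit the nut, then swing the handle down onto its rubber rest so that the nut is tightened, and let go. Leave the things lying around where they are.

Things in the scene. Friction and masses are not known exactly. Their poses are not given: they have to be found in the camera images.
- filter: Worktop water filter, fixed: black base 190x110x10 mm, steel canister 92 mm wide, 217 mm high, and a level pipe (22 mm) toward the robot, 135 mm up, ending in a bent-down spout. Origin: on the worktop under the nut's centre; x: along the pipe from nut to canister, whose axis is at x = 135 mm; y: left; z: up. Spout reaches to x = -64 mm; a bracket plate 44 mm wide, 153 mm high stands at x = 28 mm
- rest (a point): Top of the rubber peg (12 mm thick, along x) on which the handle comes to rest, at (0, -122, 125) mm in the filter's axes; an arm carries it from the bracket
- knob_grip (a point): On the axis of the knurled steel knob (27 mm diameter, 26 mm long) at the end of the worm, 13 mm below its free end. Axes are the wrench's: z along the worm, out of the free end, leaning some 38 degrees from vertical to the filter's left; x along the pipe, away from the robot; handle along -y. Head's top edge (16x30 mm) 21 mm below this point, upper jaw 37 mm or more. Friction 0.15 Nm
- nut_centre (a point): Centre of the brass hexagon union nut (36 mm across flats, 18 mm long) and of the wrench's swing, on the pipe's axis, 135 mm above the worktop. Axes are the wrench's, as for knob_grip, which lies at (0, -36, 73) mm from here in these axes
- handle_press (a point): Point on the upper edge of the wrench's handle, near its end, to press down on; at (0, -160, 9.5) mm from nut_centre in the wrench's axes. The handle is a steel bar, 14 mm thick along x and 19 mm high, 60 to 187 mm from the nut's axis. It starts some 38 degrees above level, right of the nut; pressing it down takes about 4 to 8 N here once the jaws fit
- worm (a joint): Turn of the worm and its knob, rad. 0: both jaws touch the nut's flats, and the worm goes no further. Grows counter-clockwise seen on the knob's free end, which opens the jaws: turn the knob clockwise to close them. Starts at 2.1 to 3.1. Each rad moves each jaw by 1.5 mm. Stays where it is left
- jaw_upper (a joint): Gap between the upper jaw and the nut's flat, m; 0: touching. The lower jaw moves the same distance from the other side. With a gap over 3 mm the jaws slip round the nut
- wrench (a joint): Swing of the wrench about the nut's axis, rad. About 0 at the start (handle some 38 degrees above level), grows as the handle goes down; 0.66: handle level on its rest, where it stops. Stays where it is left
- nut (a joint): Turn of the union nut, rad. 0 at the start, grows clockwise seen from the robot (tighter); stiff (about 0.5 Nm), stays where it is left
- pot_white: Small white pot with a foil lid, 72x71x71 mm, loose, under the spout; origin: centre of its underside. Leave it
- tuna_tin: Flat tin, 86x86x40 mm, loose, to the right of the filter; origin: centre of its underside. Leave it
- teaspoon: Steel teaspoon, 137x28x13 mm, loose, lying under the wrench's handle; origin: centre of its underside. Leave it
- keys: Bunch of keys, 110x121x8 mm, loose, at the right; leave it
- lunch_box: Plastic lunch box with an orange lid, 109x159x62 mm, loose, at the right; leave it
- tape_roll: Roll of tape, 104x102x25 mm, loose, at the left; leave it
- pencil: Pencil, 7x136x7 mm, loose, at the left; leave it
- battery: Battery cell, 15x50x15 mm, loose, to the left of the nut; leave it

How it is judged:
By the outcome, as a careful person would: the job done as asked, in the order asked, and still so for the second after the job is handed in, with the robot touching nothing.
It also fails if it takes over 61 s, if anything falls off the work surface, if the arm or the gripper's body presses on something with over 40 N, if the wrist force passes 120 N, or if a joint passes its speed limit or range.

## Working session

There is one attempt and no reset: what is moved stays moved. The work goes in short steps, Python scripts to look and compute and a shell command to move; the robot and the scene stay as the last step left them, time stands still between calls to the robot, and variables do not carry over. Pictures are saved under pics/ and viewed, about 8 in all and at most 12, crops included, and the job is handed in when it is done.

```bash
ls; mkdir -p pics; cat > h.py <<'E'
import numpy as np, cv2
from scipy.spatial.transform import Rotation as R
from workcell import *
def cam(n):
    p=camera_params(n);K=np.array(p["camera_matrix"]);k1=p["k1"]
    if n=="wrist":
        o=get_obs();T=np.eye(4);T[:3,:3]=R.from_rotvec(o["eef_rot"]).as_matrix();T[:3,3]=o["ee_pos"]
        M=T@np.array(p["hand_eye"]);Rw=M[:3,:3];c=M[:3,3]
    else:
        Rw=R.from_rotvec(np.ravel(p["rvec"])).as_matrix().T;c=-Rw@np.ravel(p["tvec"])
    return K,k1,Rw,c
def ray(n,rc,C=None):
    K,k1,Rw,c=C or cam(n)
    d=np.array([k1,0,0,0,0.])
    u=cv2.undistortPoints(np.array([[[rc[1],rc[0]]]],float),K,d)[0,0]
    v=Rw@np.array([u[0],u[1],1]);return c,v/np.linalg.norm(v)
def proj(n,P,C=None):
    K,k1,Rw,c=C or cam(n)
    q=(np.atleast_2d(P)-c)@Rw
    x,_=cv2.projectPoints(q.reshape(-1,1,3),np.zeros(3),np.zeros(3),K,np.array([k1,0,0,0,0.]))
    return x[:,0]
def tri(rays):
    A=0;b=0
    for c,v in rays:
        P=np.eye(3)-np.outer(v,v);A=A+P;b=b+P@c
    x=np.linalg.solve(A,b);return x,[round(float(np.linalg.norm((np.eye(3)-np.outer(v,v))@(x-c))),1) for c,v in rays]
def wp(Pt):
    "world->tool coords in cm"
    o=get_obs();return R.from_rotvec(o["eef_rot"]).inv().apply(np.array(Pt)-o["ee_pos"])/10
E
python3 - <<'E'
from h import *
np.set_printoptions(precision=1,suppress=True)
ims={n:read_camera(n) for n in("scene","top")}
cv2.imwrite("pics/a.png",ims["scene"][:,:,::-1]);cv2.imwrite("pics/b.png",ims["top"][:,:,::-1])
print(grip_depth, get_obs())
for l in("nut_centre","knob_grip","handle_press","rest","filter"):
    rs=[]
    for n in ims:
        r=place_of(l,n); print(l,n,[(np.round(x["point"]),round(x["conf"],2)) for x in r[:2]])
        if r: rs.append(ray(n,r[0]["point"]))
    if len(rs)==2: print(*tri(rs))
for n in ims: print(n,cam(n)[3])
E
```

```text
pics
-18.700000000000003 {'clock': 0.1, 'joint_pos': array([-1.4,  0.3,  1.5, -0. ,  1.3, -0.2]), 'joint_vel': array([ 0., -0., -0., -0.,  0., -0.]), 'joint_torque': array([  0. , -40.3, -25.3,   0.1,   0. ,  -0. ]), 'ee_pos': array([ 181.3, -492.5,  238.2]), 'eef_rot': array([-3.1, -0.6, -0. ]), 'ft_force': array([0.3, 0.9, 0.1]), 'ft_torque': array([0., 0., 0.]), 'grip_width': 87.89794965397792}
nut_centre scene [(array([223., 324.]), 0.61)]
nut_centre top [(array([215., 310.]), 0.78)]
[440.2  45.2 130.3] [5.8, 5.8]
knob_grip scene [(array([207., 320.]), 0.93)]
knob_grip top [(array([211., 295.]), 0.92), (array([242., 314.]), 0.36)]
[428.   80.1 213.1] [3.0, 3.0]
handle_press scene [(array([180., 354.]), 0.94)]
handle_press top [(array([207., 346.]), 0.65), (array([241., 312.]), 0.49)]
[445.7 -63.3 245.3] [0.9, 0.9]
rest scene [(array([214., 353.]), 0.65)]
rest top [(array([215., 346.]), 0.7), (array([196., 354.]), 0.17)]
[444.6 -68.2 117.8] [1.8, 1.8]
filter scene [(array([259., 324.]), 0.72)]
filter top [(array([220., 304.]), 0.72)]
[433.   59.6   6.1] [6.9, 6.9]
scene [-487.5  796.4  993.2]
top [ 182.1  -17.8 1611. ]
```

```bash
python3 - <<'E'
import cv2
a=cv2.imread("pics/a.png");b=cv2.imread("pics/b.png")
a=cv2.resize(a[130:290,230:430],None,fx=3,fy=3);b=cv2.resize(b[130:290,220:420],None,fx=3,fy=3)
import numpy as np
cv2.imwrite("pics/c.png",cv2.resize(np.vstack([a,b]),None,fx=.62,fy=.62))
E
```

```text
(no output)
```

View pics/c.png

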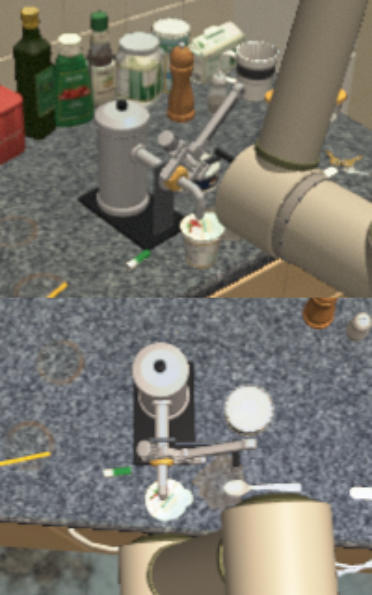

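The crop shows the wrench's knob at about (300,211) in the top picture, the raised handle running right from it, and the pipe pointing at the robot, so the filter's x is close to world x. I'll fit the filter pose to all the detected points.

```bash
cat > fit.py <<'E'
from h import *
from scipy.optimize import least_squares
def pts(p):
    x,y,yaw,th=p; Rz=R.from_euler('z',yaw).as_matrix(); Rw=Rz@R.from_euler('x',-th).as_matrix()
    o=np.array([x,y,0]); n=o+[0,0,135]
    return dict(nut_centre=n,knob_grip=n+Rw@[0,-36,73],handle_press=n+Rw@[0,-160,9.5],rest=o+Rz@[0,-122,125],filter=o),Rw
def fit(obs,p0=(435,50,0,.66),extra=None):
    def f(p):
        P,_=pts(p)
        r=[(proj(n,P[l],C)[0]-np.array(rc)[::-1])*w for l,n,rc,C,w in obs]
        return np.append(np.ravel(r),(p[3]-.663)*20)
    s=least_squares(f,p0,loss='soft_l1');return s.x,f(s.x)[:-1].reshape(-1,2)
E
cat > see.py <<'E'
import sys
from fit import *
np.set_printoptions(precision=2,suppress=True)
obs=[]
for n in sys.argv[1:]:
    C=cam(n);read_camera(n)
    for l in("nut_centre","knob_grip","handle_press","rest","filter"):
        r=place_of(l,n)
        if r and r[0]["conf"]>.5: obs.append((l,n,r[0]["point"],C,r[0]["conf"]))
p,res=fit(obs)
print("p",p)
for o,e in zip(obs,res): print(o[0],o[1],np.array(o[2]),e)
P,Rw=pts(p);print(P);np.save("p.npy",p)
E
python3 see.py scene top
```

```text
p [430.44  55.22   0.13   0.68]
nut_centre scene [225.9 323.1] [ 1.06 -0.44]
knob_grip scene [204.3 317.7] [2.79 0.8 ]
handle_press scene [180.9 352.8] [ 0.62 -0.42]
rest scene [212.9 351.3] [ 0.62 -0.59]
filter scene [257.1 323.7] [0.13 1.5 ]
nut_centre top [218.1 307.1] [-1.24 -1.5 ]
knob_grip top [219.7 304.3] [-3.98 -5.29]
handle_press top [209.  344.7] [ 0.86 -0.81]
rest top [214.7 346.3] [-0.77  0.11]
filter top [222.7 307.2] [-0.12  0.33]
{'nut_centre': array([430.44,  55.22, 135.  ]), 'knob_grip': array([428.21,  72.86, 214.43]), 'handle_press': array([445.31, -62.45, 242.81]), 'rest': array([445.74, -65.82, 125.  ]), 'filter': array([430.44,  55.22,   0.  ])}
```

```bash
cat > go.py <<'E'
import sys
from fit import *
np.set_printoptions(precision=3,suppress=True)
# go.py dist roll : to a pose with TCP dist mm out from knob_grip along worm, jaw dir at roll deg from wrench y
p=np.load("p.npy");P,Rw=pts(p);d,ro=float(sys.argv[1]),float(sys.argv[2])
o=get_obs();R0=R.from_rotvec(o["eef_rot"])
z=-Rw[:,2];y=Rw@[np.sin(np.radians(ro)),np.cos(np.radians(ro)),0]
Rt=R.from_matrix(np.c_[np.cross(y,z),y,z])
T=P["knob_grip"]+d*Rw[:,2]
print("tgt",T,"shift cm tool",R0.inv().apply(T-o["ee_pos"])/10,"turn",(R0.inv()*Rt).as_rotvec(),"shift in tgt axes",Rt.inv().apply(T-o["ee_pos"])/10)
print("j",o["joint_pos"],"F",o["ft_force"],"M",o["ft_torque"],"w",o["grip_width"],"pos",o["ee_pos"],"t",o["clock"])
E
python3 go.py 110 0;python3 go.py 110 180;python3 go.py 110 90;python3 go.py 110 -90
python3 -c "
from h import *
print(camera_params('wrist')['hand_eye'].round(2) if hasattr(camera_params('wrist')['hand_eye'],'round') else camera_params('wrist')['hand_eye'])"
```

```text
tgt [419.558 141.352 300.069] shift cm tool [ 44.256 -51.268  -6.134] turn [ 0.111 -0.973 -2.759] shift in tgt axes [-31.576  42.798 -42.378]
j [-1.441  0.313  1.498  0.     1.331 -0.223] F [-0.608 -0.556 -0.623] M [-0.025 -0.067 -0.047] w 88.05064400467985 pos [ 181.397 -492.67   238.721] t 1.2
tgt [419.558 141.352 300.069] shift cm tool [ 44.256 -51.268  -6.134] turn [-0.675 -0.077  0.218] shift in tgt axes [ 31.576 -42.798 -42.378]
j [-1.441  0.313  1.498  0.     1.331 -0.223] F [-0.608 -0.556 -0.623] M [-0.025 -0.067 -0.047] w 88.05064400467985 pos [ 181.397 -492.67   238.721] t 1.2
tgt [419.558 141.352 300.069] shift cm tool [ 44.256 -51.268  -6.134] turn [-0.455 -0.572 -1.289] shift in tgt axes [ 42.798  31.576 -42.378]
j [-1.441  0.313  1.498  0.     1.331 -0.223] F [-0.608 -0.556 -0.623] M [-0.025 -0.067 -0.047] w 88.05064400467985 pos [ 181.397 -492.67   238.721] t 1.2
tgt [419.558 141.352 300.069] shift cm tool [ 44.256 -51.268  -6.134] turn [-0.607  0.483  1.72 ] shift in tgt axes [-42.798 -31.576 -42.378]
j [-1.441  0.313  1.498  0.     1.331 -0.223] F [-0.608 -0.556 -0.623] M [-0.025 -0.067 -0.047] w 88.05064400467985 pos [ 181.397 -492.67   238.721] t 1.2
[[  -0.     -0.95   -0.32   83.73]
 [   1.     -0.      0.      0.28]
 [  -0.     -0.32    0.95 -147.33]
 [   0.      0.      0.      1.  ]]
```

```bash
python3 -m inch '[0,0,0,0,0,-5,8.8, 0,0,0,0,0,-5,8.8, 0,0,0,0,0,-4,8.8]'; python3 go.py 110 0; python3 go.py 110 -90
```

```text
clock: 1.5
ee_pos: [181.1, -491.0, 377.6]
eef_rot: [-3.08, -0.549, -0.001]
ft_force: [0.2, -0.1, 0.7]
grip_width: 88.1
tgt [419.558 141.352 300.069] shift cm tool [ 44.197 -51.011   8.519] turn [ 0.113 -0.991 -2.753] shift in tgt axes [-31.588  51.385 -31.461]
j [-1.442  0.263  1.209 -0.     1.682 -0.223] F [ 0.22  -0.099  0.686] M [ 0.013 -0.014 -0.037] w 88.07249574034068 pos [ 181.07  -491.036  377.603] t 1.5
tgt [419.558 141.352 300.069] shift cm tool [ 44.197 -51.011   8.519] turn [-0.618  0.492  1.717] shift in tgt axes [-51.385 -31.588 -31.461]
j [-1.442  0.263  1.209 -0.     1.682 -0.223] F [ 0.22  -0.099  0.686] M [ 0.013 -0.014 -0.037] w 88.07249574034068 pos [ 181.07  -491.036  377.603] t 1.5
```

```bash
python3 -m inch '[0,0,0,3.15,-3.65,0,8.8, 0,0,0,3.15,-3.65,0,8.8, 0,0,0,3.15,-3.65,0,8.8, 0,0,0,3.15,-3.65,0,8.8, 0,0,0,3.15,-3.65,0,8.8]' >/dev/null;  python3 -m inch '[0,0,0,3.15,-3.65,0,8.8, 0,0,0,3.15,-3.65,0,8.8, 0,0,0,3.15,-3.65,0,8.8, 0,0,0,3.15,-3.65,0,8.8, 0,0,0,3.15,-3.65,0,8.8]'; python3 go.py 130 180; python3 go.py 130 -90; python3 go.py 130 0
```

```text
clock: 2.5
ee_pos: [353.9, -29.4, 385.0]
eef_rot: [3.092, 0.533, 0.008]
ft_force: [0.9, -1.3, 0.8]
grip_width: 88.3
tgt [417.985 153.804 315.64 ] shift cm tool [ 12.149 -15.154   6.907] turn [-0.671 -0.078  0.206] shift in tgt axes [  8.658 -17.879  -5.507]
j [-0.416 -0.15   1.629 -0.001  1.656  0.813] F [ 0.86  -1.254  0.754] M [-0.017 -0.013  0.03 ] w 88.33353058329429 pos [353.869 -29.438 384.968] t 2.5
tgt [417.985 153.804 315.64 ] shift cm tool [ 12.149 -15.154   6.907] turn [-0.603  0.478  1.709] shift in tgt axes [-17.879  -8.658  -5.507]
j [-0.416 -0.15   1.629 -0.001  1.656  0.813] F [ 0.86  -1.254  0.754] M [-0.017 -0.013  0.03 ] w 88.33353058329429 pos [353.869 -29.438 384.968] t 2.5
tgt [417.985 153.804 315.64 ] shift cm tool [ 12.149 -15.154   6.907] turn [ 0.112 -0.971 -2.772] shift in tgt axes [-8.658 17.879 -5.507]
j [-0.416 -0.15   1.629 -0.001  1.656  0.813] F [ 0.86  -1.254  0.754] M [-0.017 -0.013  0.03 ] w 88.33353058329429 pos [353.869 -29.438 384.968] t 2.5
```

```bash
python3 -m inch '[0,0,0,2.45,-3.1,1.4,8.8, 0,0,0,2.45,-3.1,1.4,8.8, 0,0,0,2.45,-3.1,1.4,8.8, 0,0,0,2.45,-3.1,1.4,8.8, 0,0,0,2.45,-3.1,1.4,8.8]' >/dev/null;  python3 -m inch '[-0.134,-0.016,0.041,0,0,0,8.8,-0.134,-0.016,0.041,0,0,0,8.8,-0.134,-0.016,0.041,0,0,0,8.8,-0.134,-0.016,0.041,0,0,0,8.8,-0.134,-0.016,0.041,0,0,0,8.8]'; python3 -m inch '[0,0,0,0,0,0,8.8,0,0,0,0,0,0,8.8]';python3 go.py 130 180; python3 see.py wrist; python3 - <<'E'
from fit import *
C=cam("wrist");a=read_camera("wrist")[:,:,::-1].copy()
P,_=pts(np.load("p.npy"))
for k in P:
    u=proj("wrist",P[k],C)[0]
    if abs(u).max()<2000: cv2.circle(a,tuple(int(i) for i in u),3,(0,0,255),1)
cv2.imwrite("pics/d.png",a)
E
```

```text
clock: 3.5
ee_pos: [419.8, 171.2, 314.8]
eef_rot: [2.436, 0.147, 0.072]
ft_force: [-0.1, 0.0, 0.4]
grip_width: 87.5
clock: 3.7
ee_pos: [419.4, 172.9, 313.0]
eef_rot: [2.436, 0.154, 0.069]
ft_force: [0.0, -0.2, 1.0]
grip_width: 88.0
tgt [417.985 153.804 315.64 ] shift cm tool [-0.383  1.606  1.005] turn [ 0.023 -0.009 -0.003] shift in tgt axes [-0.378  1.628  0.971]
j [ 0.469  0.284  1.495 -0.658  1.617  1.969] F [ 0.008 -0.162  0.991] M [0.29  0.044 0.024] w 87.99764256481237 pos [419.383 172.893 312.981] t 3.7
p [433.95  52.49   0.11   0.69]
nut_centre wrist [168.  301.5] [0.23 0.01]
knob_grip wrist [183.9 335.5] [-0.23  0.47]
handle_press wrist [170.6 440.6] [-1.69  0.12]
rest wrist [156.  362.4] [ 2.09 -0.12]
filter wrist [153.9 248. ] [-0.02 -1.03]
{'nut_centre': array([433.95,  52.49, 135.  ]), 'knob_grip': array([431.9 ,  71.16, 214.2 ]), 'handle_press': array([446.76, -64.05, 244.29]), 'rest': array([447.28, -68.78, 125.  ]), 'filter': array([433.95,  52.49,   0.  ])}
```

View pics/d.png

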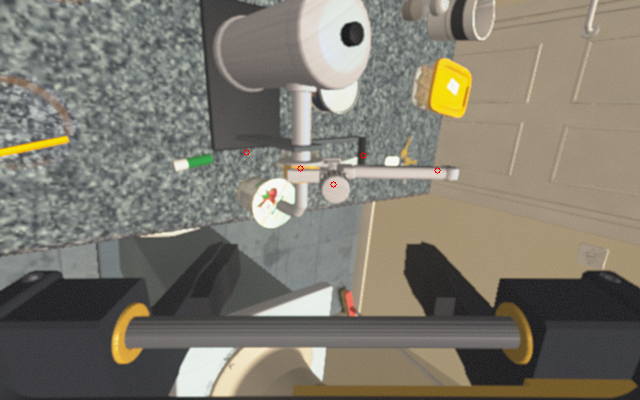

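The view shows the knob end on at (335,187), the nut at (300,168) and the handle running right to (450,173). The refined fit overlays all of these. Next is a half-turn roll at standoff, to leave room on joint 6.

```bash
for i in 1 2 3 4; do python3 -m inch '[0,0,-0.145,0,0,0,8.8,0,0,-0.145,0,0,0,8.8,0,0,-0.145,0,0,0,8.8,0,0,-0.145,0,0,0,8.8,0,0,-0.145,0,0,0,8.8]' | head -3;done; python3 go.py 80 0; python3 see.py wrist;python3 go.py 80 0
```

```text
clock: 4.55
ee_pos: [419.7, 170.9, 314.6]
eef_rot: [2.23, 1.037, -0.261]
clock: 5.05
ee_pos: [419.9, 169.8, 315.5]
eef_rot: [1.748, 1.837, -0.572]
clock: 5.55
ee_pos: [420.1, 168.7, 316.5]
eef_rot: [1.004, 2.475, -0.834]
clock: 6.05
ee_pos: [420.4, 167.6, 317.5]
eef_rot: [0.03, 2.864, -1.017]
tgt [426.33  121.842 275.846] shift cm tool [-0.094 -0.906  6.153] turn [ 0.003  0.02  -0.138] shift in tgt axes [-0.094 -0.902  6.153]
j [ 0.454  0.271  1.495 -0.651  1.613 -1.044] F [-0.023  0.689 -0.039] M [ 0.367 -0.066 -0.009] w 87.69134728235676 pos [420.356 167.627 317.518] t 6.05
p [432.33  53.17   0.09   0.7 ]
nut_centre wrist [160.1 345.8] [-0.3  -0.49]
knob_grip wrist [178.2 314.5] [0.2  2.27]
handle_press wrist [178.4 209. ] [ 0.23 -0.5 ]
rest wrist [151.2 278.6] [1.38 0.75]
filter wrist [136.4 398.8] [-0.72 -0.57]
{'nut_centre': array([432.33,  53.17, 135.  ]), 'knob_grip': array([430.65,  72.77, 213.98]), 'handle_press': array([442.19, -62.42, 245.59]), 'rest': array([442.7 , -68.38, 125.  ]), 'filter': array([432.33,  53.17,   0.  ])}
tgt [426.258 124.252 275.058] shift cm tool [-0.091 -0.685  6.058] turn [ 0.015  0.035 -0.128] shift in tgt axes [-0.22  -0.614  6.062]
j [ 0.455  0.271  1.495 -0.651  1.613 -1.034] F [-0.507 -1.317 -0.497] M [ 0.33  -0.104  0.029] w 87.96203737136483 pos [420.34  167.753 317.372] t 6.35
```

```bash
python3 -c "
import numpy as np;np.save('p.npy',[433.1,52.8,.10,.69])";python3 go.py 30 0
```

```text
tgt [429.326  90.41  237.354] shift cm tool [ 0.042 -0.927 11.126] turn [ 0.002  0.026 -0.139] shift in tgt axes [-0.122 -0.911 11.127]
j [ 0.455  0.271  1.495 -0.651  1.613 -1.034] F [-0.507 -1.317 -0.497] M [ 0.33  -0.104  0.029] w 87.96203737136483 pos [420.34  167.753 317.372] t 6.35
```

```bash
python3 -m inch '[0.002,0.026,-0.139,0,-0.9,2,8.8,0,0,0,0,0,3.5,8.8,0,0,0,0,0,3.5,8.8,0,0,0,0,0,2,8.8,0,0,0,0,0,0,8.8]'; python3 go.py 30 0; python3 see.py wrist;  python3 go.py -16 0; python3 - <<'E'
from fit import *
C=cam("wrist");a=read_camera("wrist")[:,:,::-1].copy()
P,Rw=pts(np.load("p.npy"))
for q in [P["knob_grip"],P["knob_grip"]+13*Rw[:,2],P["nut_centre"]]:
    cv2.circle(a,tuple(int(i) for i in proj("wrist",q,C)[0]),3,(0,0,255),1)
cv2.imwrite("pics/e.png",a)
E
```

```text
clock: 6.85
ee_pos: [427.7, 89.2, 236.0]
eef_rot: [-0.138, 2.92, -1.045]
ft_force: [-0.2, 0.3, -0.5]
grip_width: 87.9
tgt [429.326  90.41  237.354] shift cm tool [-0.177 -0.006 -0.166] turn [ 0.002  0.002 -0.006] shift in tgt axes [-0.176 -0.007 -0.166]
j [ 0.293  0.271  1.717 -0.69   1.366 -1.152] F [-0.151  0.318 -0.549] M [ 0.354 -0.154 -0.002] w 87.89353947149061 pos [427.673  89.24  236.027] t 6.85
p [433.31  51.11   0.08   0.7 ]
nut_centre wrist [198.3 365.6] [-1.11  0.16]
knob_grip wrist [237.5 322. ] [0.24 0.14]
handle_press wrist [202.1 169.1] [-0.06 -0.69]
rest wrist [170.6 273.5] [1.13 0.96]
filter wrist [169.7 426.2] [-0.08 -0.53]
{'nut_centre': array([433.31,  51.11, 135.  ]), 'knob_grip': array([431.76,  70.36, 214.07]), 'handle_press': array([442.66, -65.02, 245.07]), 'rest': array([443.1 , -70.49, 125.  ]), 'filter': array([433.31,  51.11,   0.  ])}
tgt [432.587  60.115 201.809] shift cm tool [-0.047 -0.104  4.793] turn [0.011 0.02  0.01 ] shift in tgt axes [-0.143 -0.052  4.792]
j [ 0.297  0.269  1.713 -0.69   1.368 -1.154] F [0.352 0.497 0.354] M [ 0.395 -0.097  0.046] w 87.61976655508349 pos [428.663  91.082 238.198] t 7.15
```

View pics/e.png

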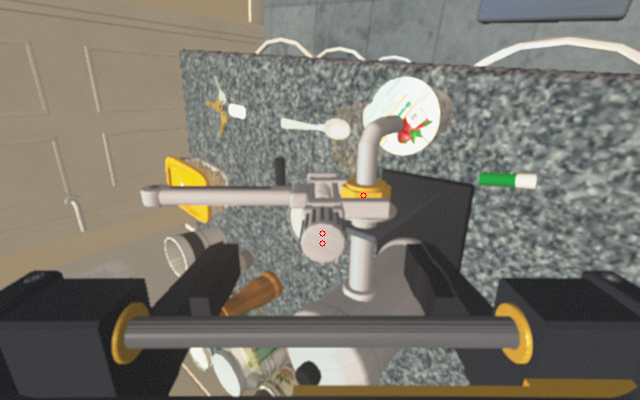

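The knob sits centred between the fingers at (322,240), with its free end close to the predicted axis points. I'll go down along the axis and close.

```bash
python3 -m inch '[0.01,0.015,0,-0.1,-0.1,1.6,8.8,0,0,0,0,0,1.6,8.8,0,0,0,0,0,1.5,8.8,0,0,0,0,0,0,8.8]'; python3 go.py -16 0;  python3 -m inch '[0,0,0,0,0,0,3.5,0,0,0,0,0,0,3.5,0,0,0,0,0,0,3.5,0,0,0,0,0,0,3.5]'
```

```text
clock: 7.6
ee_pos: [433.1, 58.9, 200.2]
eef_rot: [-0.135, 2.923, -1.065]
ft_force: [0.1, 1.1, 0.2]
grip_width: 87.7
tgt [432.587  60.115 201.809] shift cm tool [ 0.037 -0.009 -0.201] turn [-0.001  0.004  0.01 ] shift in tgt axes [ 0.038 -0.009 -0.201]
j [ 0.23   0.304  1.783 -0.73   1.268 -1.129] F [0.067 1.088 0.226] M [ 0.358 -0.126  0.034] w 87.71116412726505 pos [433.065  58.928 200.214] t 7.6
clock: 8.0
ee_pos: [433.5, 59.3, 200.8]
eef_rot: [-0.134, 2.922, -1.065]
ft_force: [-0.8, -0.1, 0.3]
grip_width: 58.1
```

```bash
python3 -m inch '[0,0,0,0,0,-0.1,2.0,0,0,0,0,0,0,2.0,0,0,0,0,0,0,2,0,0,0,0,0,0,2,0,0,0,0,0,0,2]'; python3 -m inch '[0,0,0,0,0,0,2.0,0,0,0,0,0,0,2.0]'; python3 go.py -16 0
```

```text
clock: 8.5
ee_pos: [433.6, 60.5, 202.0]
eef_rot: [-0.135, 2.921, -1.064]
ft_force: [0.7, -1.1, 0.4]
grip_width: 26.0
clock: 8.7
ee_pos: [433.6, 60.5, 202.0]
eef_rot: [-0.134, 2.922, -1.064]
ft_force: [0.1, 0.3, -0.6]
grip_width: 26.0
tgt [432.587  60.115 201.809] shift cm tool [ 0.107 -0.005  0.032] turn [-0.001  0.006  0.01 ] shift in tgt axes [ 0.107 -0.006  0.033]
j [ 0.233  0.303  1.778 -0.728  1.273 -1.13 ] F [ 0.134  0.32  -0.612] M [ 0.449 -0.122 -0.012] w 26.018643217880495 pos [433.633  60.457 202.021] t 8.7
```

```bash
cat > m.py <<'E'
from h import *
o=get_obs();r=R.from_rotvec(o["eef_rot"]).inv()
print("tool F",r.apply(o["ft_force"]).round(1),"M",r.apply(o["ft_torque"]).round(2),"j6",o["joint_pos"][5].round(3),"pos",o["ee_pos"].round(1),"w",round(o["grip_width"],1),"t",o["clock"])
E
python3 m.py; for i in 1 2 3; do python3 -m inch '[0,0,0.12,0,0,0,2.0,0,0,0.12,0,0,0,2.0,0,0,0.12,0,0,0,2,0,0,0.12,0,0,0,2,0,0,0.12,0,0,0,2]' >/dev/null; python3 m.py; done
```

```text
tool F [-0.2  0.6  0.3] M [-0.44 -0.12  0.11] j6 -1.13 pos [433.6  60.5 202. ] w 26.0 t 8.7
tool F [-0.4 -1.3  0.6] M [-0.14  0.15 -0.1 ] j6 -0.51 pos [433.4  59.7 202.6] w 26.2 t 9.2
tool F [ 0.3 -0.6 -0.1] M [ 0.27  0.39 -0.14] j6 0.115 pos [432.5  59.1 203. ] w 26.3 t 9.7
tool F [ 0.8 -0.8 -0.3] M [ 0.42  0.41 -0.15] j6 0.739 pos [431.6  59.  202.9] w 26.2 t 10.2
```

```bash
for i in 1 2 3 4 5; do python3 -m inch '[0,0,0.1,0,0,0,2.0,0,0,0.1,0,0,0,2.0]' >/dev/null; python3 m.py; done
```

```text
tool F [ 0.4 -1.2 -1.7] M [ 0.61  0.22 -0.14] j6 0.948 pos [431.2  59.1 202.9] w 25.8 t 10.4
tool F [ 0.3 -1.   0.8] M [ 0.58  0.44 -0.16] j6 1.156 pos [430.9  59.2 202.7] w 25.8 t 10.6
tool F [ 0.6 -1.3 -1.7] M [ 0.86  0.32 -0.16] j6 1.364 pos [430.7  59.4 202.5] w 25.8 t 10.8
tool F [ 0.1 -1.2 -1.5] M [ 0.97  0.27 -0.16] j6 1.572 pos [430.5  60.  202.2] w 26.2 t 11.0
tool F [ 0.4 -0.1  0.2] M [ 0.47  0.29 -0.49] j6 1.779 pos [430.4  60.4 202. ] w 26.2 t 11.2
```

```bash
for i in 1 2; do python3 -m inch '[0,0,0.05,0,0,0,2.0]' >/dev/null; python3 m.py; done; python3 -m inch '[0,0,0,0,0,0,2.0,0,0,0,0,0,0,2]' >/dev/null; python3 m.py
```

```text
tool F [ 5.5 -0.6  2.1] M [ 0.42  0.81 -0.49] j6 1.832 pos [430.7  60.6 202. ] w 25.9 t 11.3
tool F [3.3 0.1 1.5] M [ 0.54  0.51 -0.63] j6 1.884 pos [431.   60.7 201.9] w 25.9 t 11.4
tool F [ 0.4 -0.2  0.1] M [ 0.39  0.1  -0.11] j6 1.883 pos [431.1  60.7 201.9] w 26.2 t 11.6
```

The worm's stop is reached: the moment went from 0.16 to over 0.5 Nm. I'll open, back out along the axis and look.

```bash
python3 -m inch '[0,0,0,0,0,0,6,0,0,0,0,0,0,6,0,0,0,0,0,0,6,0,0,0,0,0,0,6,0,0,0,0,0,0,6]'; python3 -m inch '[0,0,0,0,0,-2,6,0,0,0,0,0,-3.5,6,0,0,0,0,0,-4,6,0,0,0,0,0,-4,6,0,0,0,0,0,0,6]'; python3 m.py; python3 see.py wrist; python3 - <<'E'
from h import *
cv2.imwrite("pics/f.png",read_camera("wrist")[:,:,::-1])
E
```

```text
clock: 12.1
ee_pos: [430.8, 60.6, 202.0]
eef_rot: [2.429, 0.266, -0.032]
ft_force: [0.8, 0.4, 0.0]
grip_width: 59.7
clock: 12.6
ee_pos: [423.5, 149.6, 308.7]
eef_rot: [2.43, 0.266, -0.036]
ft_force: [0.2, -0.2, -1.5]
grip_width: 60.1
tool F [ 0.3 -0.8  1.2] M [ 0.27  0.03 -0.05] j6 1.825 pos [423.5 149.6 308.7] w 60.1 t 12.6
p [432.03  53.37   0.04  -0.29]
nut_centre wrist [164.4 289.1] [-1.02 -1.08]
handle_press wrist [157.1 357.7] [ 0.55 -0.69]
rest wrist [156.8 354.5] [0.73 2.56]
filter wrist [136.6 234.5] [0.04 0.93]
{'nut_centre': array([432.03,  53.37, 135.  ]), 'knob_grip': array([434.5 ,  -1.88, 194.73]), 'handle_press': array([ 439.02, -102.56,   98.54]), 'rest': array([437.49, -68.51, 125.  ]), 'filter': array([432.03,  53.37,   0.  ])}
```

View pics/f.png

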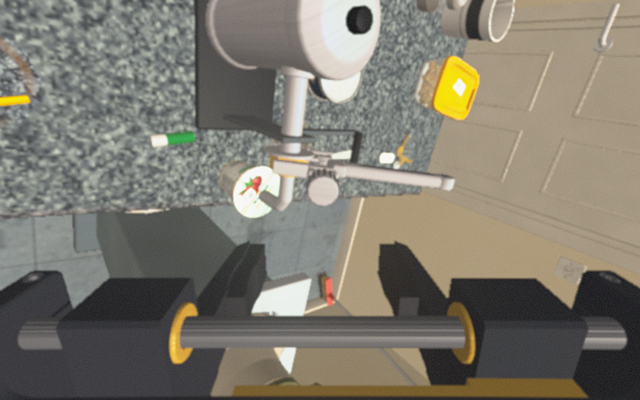

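The wrench and handle are still raised, with the handle end at (450,183) and the knob free at (322,190). The low handle_press fit here is a false detection at the rest. I keep the earlier fit and compute the pose above the handle.

```bash
cat > gh.py <<'E'
import sys
from fit import *
np.set_printoptions(precision=3,suppress=True)
# gh.py swing height [r]: TCP height mm above handle edge at radius r and given swing; tool down, jaws along filter x
p=np.array([433.1,52.2,.09,.69-float(sys.argv[1])]);P,Rw=pts(p);r=float(sys.argv[3]) if len(sys.argv)>3 else 160
T=P["nut_centre"]+Rw@[0,-r,9.5]+[0,0,float(sys.argv[2])]
o=get_obs();R0=R.from_rotvec(o["eef_rot"]);z=np.array([0,0,-1.]);y=Rw[:,0]
for s in(1,-1):
    Rt=R.from_matrix(np.c_[np.cross(s*y,z),s*y,z]);print("turn",(R0.inv()*Rt).as_rotvec(),"shift tgt axes",Rt.inv().apply(T-o["ee_pos"])/10)
print("T",T,"pos",o["ee_pos"],"F",o["ft_force"],"shift now",R0.inv().apply(T-o["ee_pos"])/10)
E
python3 gh.py 0 50
```

```text
turn [ 0.484  0.589 -1.38 ] shift tgt axes [-21.238   0.187   1.065]
turn [ 0.609 -0.5    1.621] shift tgt axes [21.238 -0.187  1.065]
T [443.647 -64.677 294.173] pos [422.701 146.679 304.823] F [-0.072  0.326  0.314] shift now [-1.589 15.489 14.484]
```

```bash
for i in 1 2; do python3 -m inch '[0.044,0.0535,-0.1255,0,0,0,0,0.044,0.0535,-0.1255,0,0,0,0,0.044,0.0535,-0.1255,0,0,0,0,0.044,0.0535,-0.1255,0,0,0,0,0.044,0.0535,-0.1255,0,0,0,0]' >/dev/null; done;python3 -m inch '[0.044,0.0535,-0.1255,0,0,0,0,0,0,0,0,0,0,0]'; python3 gh.py 0 40
```

```text
clock: 14.15
ee_pos: [421.3, 141.6, 299.2]
eef_rot: [-2.042, -2.346, 0.007]
ft_force: [-0.1, -0.7, 1.0]
grip_width: 0.3
turn [-0.025 -0.02   0.049] shift tgt axes [-20.747   0.368   1.502]
turn [ 0.031 -0.038 -3.093] shift tgt axes [20.747 -0.368  1.502]
T [443.647 -64.677 284.173] pos [421.331 141.622 299.191] F [-0.148 -0.651  1.019] shift now [-20.767  -0.61    1.083]
```

```bash
python3 -m inch '[-0.025,-0.02,0.049,-4.1,0,0,0,0,0,0,-4.1,0.1,0,0,0,0,0,-4.1,0.1,0,0,0,0,0,-4.1,0.1,0.2,0,0,0,0,-4.1,0.1,0.3,0]'; python3 gh.py 0 0; python3 - <<'E'
from fit import *
C=cam("wrist");a=read_camera("wrist")[:,:,::-1].copy()
P,Rw=pts([433.1,52.2,.09,.69])
for q in P.values():
    u=proj("wrist",q,C)[0]
    if abs(u).max()<2000: cv2.circle(a,tuple(int(i) for i in u),3,(0,0,255),1)
print([(x["point"],x["conf"]) for x in place_of("handle_press","wrist")])
cv2.imwrite("pics/g.png",a)
E
```

```text
clock: 14.65
ee_pos: [443.1, -66.4, 292.6]
eef_rot: [2.133, 2.295, -0.006]
ft_force: [1.6, 0.7, 0.5]
grip_width: 0.5
turn [ 0.003  0.009 -0.017] shift tgt axes [0.168 0.065 4.846]
turn [ 0.014 -0.005  3.125] shift tgt axes [-0.168 -0.065  4.846]
T [443.647 -64.677 244.173] pos [443.148 -66.406 292.635] F [1.577 0.718 0.486] shift now [0.212 0.047 4.845]
[([219.5, 321.6], 0.55)]
```

View pics/g.png

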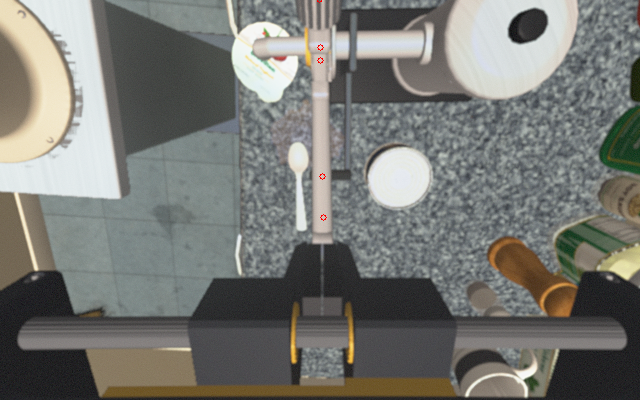

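The closed fingers stand over the handle in line with it: handle end at (322,238), press point at (323,217). The spoon (298,160) and tin (398,175) are clear of it. Next I press down.

```bash
python3 -m inch '[0,0,0,0.1,0,2.2,0,0,0,0,0.1,0,1.5,0,0,0,0,0,0,0.6,0]' >/dev/null; python3 m.py; python3 -m inch '[0,0,0,0,0,0.4,0,0,0,0,0,0,0.4,0]'>/dev/null; python3 m.py;  python3 gh.py 0 0
```

```text
tool F [-0.1  0.1 -2.4] M [-0.1  -0.01 -0.05] j6 -0.46 pos [443.  -66.9 247.8] w 0.6 t 15.05
tool F [-0.6  0.1 -1.9] M [-0.08 -0.04 -0.01] j6 -0.455 pos [443.1 -66.1 240. ] w 0.3 t 15.25
turn [ 0.005  0.015 -0.035] shift tgt axes [ 0.142  0.064 -0.419]
turn [ 0.024 -0.007  3.106] shift tgt axes [-0.142 -0.064 -0.419]
T [443.647 -64.677 244.173] pos [443.139 -66.146 239.981] F [ 0.102 -0.556  1.932] shift now [ 0.137  0.061 -0.421]
```

```bash
python3 -m inch '[0,0,0,-0.42,0,0.64,0,0,0,0,-0.42,0,0.66,0,0,0,0,-0.40,0,0.68,0]' >/dev/null; python3 m.py; python3 -m inch '[0,0,0,-0.36,0,0.7,0,0,0,0,-0.34,0,0.72,0,0,0,0,-0.3,0,0.73,0]'>/dev/null; python3 m.py;  python3 gh.py 0.3 0
```

```text
tool F [ 1.  -0.8 -2.5] M [ 0.07  0.12 -0.03] j6 -0.481 pos [444.4 -79.3 220.8] w 0.7 t 15.55
tool F [ 0.8 -0.3 -3. ] M [-0.03  0.12  0.  ] j6 -0.503 pos [445.4 -90.9 197.6] w 0.3 t 15.85
turn [ 0.008  0.018 -0.036] shift tgt axes [-0.071  0.065 -0.698]
turn [ 0.027 -0.012  3.105] shift tgt axes [ 0.071 -0.065 -0.698]
T [446.076 -91.589 204.617] pos [445.37  -90.944 197.639] F [-0.408  0.841  3.019] shift now [-0.08   0.073 -0.696]
```

```bash
python3 -m inch '[0,0,0,-0.28,0,0.75,0,0,0,0,-0.24,0,0.76,0,0,0,0,-0.2,0,0.77,0]' >/dev/null; python3 m.py; python3 -m inch '[0,0,0,-0.14,0,0.78,0,0,0,0,-0.1,0,0.78,0]'>/dev/null; python3 m.py;  python3 -m inch '[0,0,0,0,0,0.4,0]'>/dev/null; python3 m.py;
```

```text
tool F [ 3.2  0.4 -2.8] M [-0.25  0.39  0.  ] j6 -0.519 pos [446.1 -98.9 172.6] w 0.4 t 16.15
tool F [ 1.7  0.8 -2.8] M [-0.11  0.26  0.07] j6 -0.524 pos [ 446.3 -101.9  155.6] w 0.1 t 16.35
tool F [-1.7 -0.4 -3.8] M [ 0.   -0.3   0.05] j6 -0.524 pos [ 446.4 -102.3  150.8] w 0.3 t 16.45
```

```bash
for i in 1 2 3 4; do python3 -m inch '[0,0,0,0,0,0.3,0]'>/dev/null; python3 m.py; done
```

```text
tool F [-1.5 -0.7 -3.6] M [-0.   -0.12 -0.01] j6 -0.524 pos [ 446.4 -102.6  147.4] w 0.7 t 16.55
tool F [  2.6  -6.8 -34.9] M [ 1.13  0.75 -0.  ] j6 -0.524 pos [ 446.5 -102.9  144.5] w 0.0 t 16.65
tool F [ 10.8 -19.1 -61.1] M [3.32 1.81 0.01] j6 -0.524 pos [ 446.7 -102.9  144.2] w 0.6 t 16.75
tool F [  7.6 -16.8 -45.5] M [2.76 1.29 0.01] j6 -0.524 pos [ 446.7 -102.9  144.4] w 0.1 t 16.85
```

On the rest: the edge stopped at z = 144.3, against 144.5 expected. I back off and look.

```bash
python3 -m inch '[0,0,0,0,0,-0.6,0,0,0,0,0,0,-2,0,0,0,0,0,0,-4,0,0,0,0,0,0,-4,0,0,0,0,0,0,-4,0]'; python3 -m inch '[0,0,0,-4,-4,0,0,0,0,0,-4,-4,0,0,0,0,0,-3,-5,0,0,0,0,0,0,-5,0,0]'; python3 - <<'E'
from h import *
a=read_camera("scene");w=read_camera("wrist");t=read_camera("top")
for n in("scene","wrist","top"):
  for l in("handle_press","knob_grip","rest"):print(n,l,[(np.round(x["point"]),round(x["conf"],2)) for x in place_of(l,n)[:2]])
a=cv2.resize(a[150:280,260:400],(420,390),interpolation=2);t=cv2.resize(t[150:280,260:380],(360,390),interpolation=2)
cv2.imwrite("pics/h.png",np.hstack([a,t])[:,:,::-1]);cv2.imwrite("pics/i.png",w[:,:,::-1])
E
```

```text
clock: 17.35
ee_pos: [442.6, -98.5, 291.0]
eef_rot: [2.153, 2.276, -0.017]
ft_force: [0.9, -0.8, -0.1]
grip_width: 0.1
clock: 17.75
ee_pos: [284.6, -207.8, 295.6]
eef_rot: [2.134, 2.281, -0.014]
ft_force: [-1.0, -0.7, 1.2]
grip_width: 0.5
scene handle_press []
scene knob_grip [(array([201., 333.]), 0.59)]
scene rest []
wrist handle_press [(array([ 78., 514.]), 0.78)]
wrist knob_grip []
wrist rest []
top handle_press [(array([215., 362.]), 0.98)]
top knob_grip [(array([209., 317.]), 0.95)]
top rest [(array([216., 347.]), 0.74)]
```

View pics/h.png

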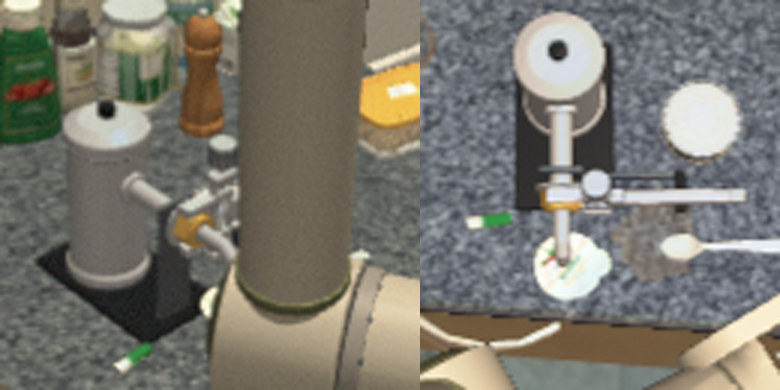

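View pics/i.png

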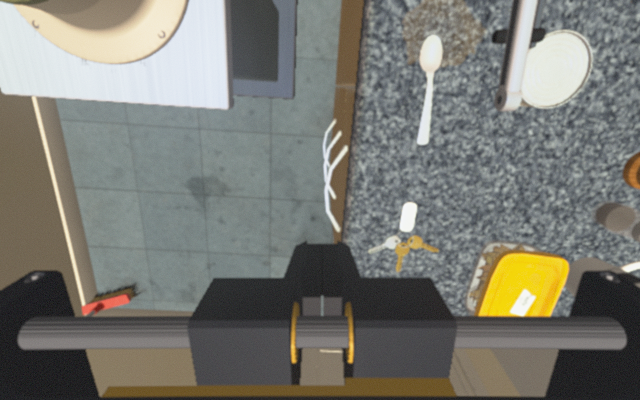

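The top view shows the handle level over the rest peg (745,195) with nothing displaced. I'll also look at the jaws and nut from the front, since the pressing force (about 3 N) was at the low end.

```bash
python3 -m inch '[0,0,0,4.7,1,-0.3,0,0,0,0,4.7,1,0,0,0,0,0,4.7,1,0,0,0,0,0,4.7,1,0,0,0,0,0,4.7,1,0,0]'>/dev/null; python3 -m inch '[0,0,-0.148,0,0,0,0,0,0,-0.148,0,0,0,0,0,0,-0.148,0,0,0,0,0,0,-0.148,0,0,0,0,0,0,-0.148,0,0,0,0]'>/dev/null;  python3 -m inch '[0,0,-0.148,0,0,0,0,0,0,-0.148,0,0,0,0,0,0,-0.148,0,0,0,0,0,0,-0.148,0,0,0,0,0,0,-0.148,0,0,0,0]'>/dev/null;python3 -m inch '[0,-0.14,0,0,0,0,0,0,-0.14,0,0,0,0,0,0,-0.14,0,0,0,0,0]'; python3 m.py; python3 - <<'E'
from h import *
C=cam("wrist");print(C[3],proj("wrist",[433,52.5,135],C))
a=read_camera("wrist");u=proj("wrist",[433,52.5,135],C)[0].astype(int);x0=max(0,min(540,u[0]-50));y0=max(0,min(320,u[1]-40))
cv2.imwrite("pics/full.png",a[:,:,::-1])
cv2.imwrite("pics/j.png",cv2.resize(a[y0:y0+80,x0:x0+100],(750,600),interpolation=2)[:,:,::-1])
E
```

```text
clock: 20.15
ee_pos: [324.2, 47.3, 294.4]
eef_rot: [-0.005, 2.704, -0.024]
ft_force: [0.5, -0.4, 0.3]
grip_width: 0.6
tool F [-0.6 -0.4  0. ] M [-0.11  0.05 -0.  ] j6 -1.927 pos [324.2  47.3 294.4] w 0.6 t 20.15
[185.82226437  48.5952376  392.34183029] [[329.38281945 197.29455079]]
```

View pics/j.png

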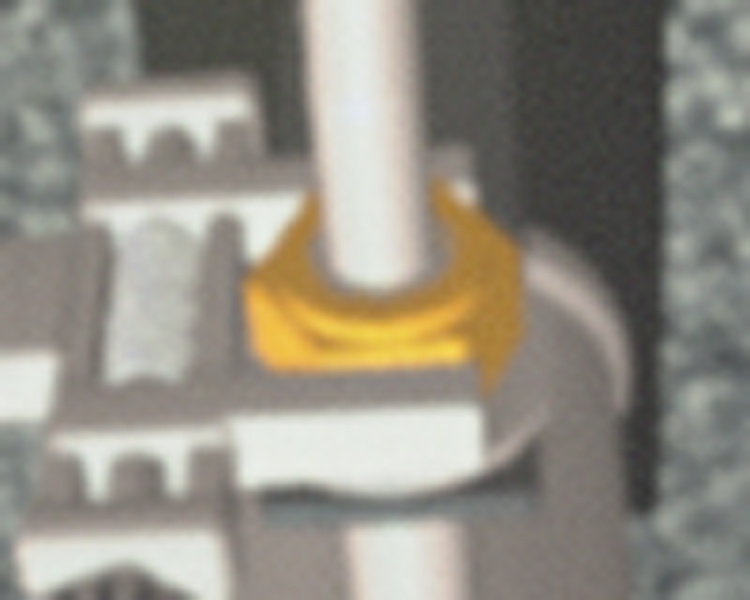

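The upside-down close-up shows the upper jaw's edge (about y = 370) flush on the nut's flat, with no gap. The hexagon is level with the jaws, so the nut turned with the wrench. The gripper is clear, so I hand in.

```bash
python3 -c "
from workcell import *
print(close_job(), get_obs()['clock'])"
```

```text
the job is handed in; nothing more can be done
the job is handed in; nothing more can be done
```

The nut is tightened and the job was handed in after about 20 s of robot time, with the gripper touching nothing. I turned the knob about 3 rad clockwise until the worm stopped. Then I pressed the handle down with closed fingers onto its rest and backed away.

**Checks that agreed:**
- **Worm stop:** the turning moment rose from 0.16 Nm to 0.5–0.6 Nm, the sign that the jaws had met the nut.
- **Handle height:** its upper edge stopped at z = 144.3 mm, against 144.5 mm expected for a level handle.
- **Final pictures:** the handle is level over the rest. The upper jaw sits flush on the nut's flat, and the nut looks turned in line with the jaws to within a few degrees of blur. The spoon, tin, keys, lunch box, pot and battery all look undisturbed. I did not check the pencil and tape roll again.

**Checks that were off:**
- **Swing force:** pressing took only about 3–4 N, slightly under the 4–8 N stated.
- **Force on the rest:** I pressed on too long, for two more steps. The fingertip force peaked at about 65 N. That is under the 120 N wrist limit but over 40 N, which should only apply to the arm and the gripper's body.
- **False detection:** one network reading put the handle's press point at the rest while the handle was still raised. I ignored it after looking at the picture.

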